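# Sweep the empty display rings into the basket

### The job

On the raised black display board of this game-ball stall lie three empty wooden rings. Sweep them along the board with your fingertips and off its end into the empty black basket tucked under that end, without picking any of them up. Leave alone the two rings that still have a ball sitting on them.

Things in the scene. Friction and masses are not known exactly. Their poses are not given: they have to be found in the camera images.
- riser: Fixed raised display board with a black ribbed mat. Origin: centre of its underside on the table. Top surface flat, 60 mm above the table, 270 mm along its own x and 340 mm along its own y (its ends are at own y = +170 and -170 mm, both open and without a rim). Along its two long sides (own x = +/-135 mm to +/-143 mm) runs a rim that stands 12 mm above the top. The last 20 mm at each end overhang. It may be turned up to 0.15 rad about vertical.
- basket_in (a point): Centre of the inner floor (5 mm above the table) of the fixed empty low basket of black plastic, its floor lined with a thin sheet of brown card, tucked under one end of the board (either end, at own y = +227 or -227 mm of the board, axes parallel to the board's). Outside 270 mm (x) by 150 mm (y) by 45 mm high, walls 5 mm; 127 mm of its inside shows beyond the board's end. A like basket heaped with balls (top 62 mm above the table, fixed) stands at the other end.
- ring1_mid (a point): Empty plain wooden ring (loose, 44 mm outside diameter, 26 mm hole, 14 mm thick, about 20 g), lying flat on the board; the point is its centre, half-way up (7 mm above the board's top at the start). It slides when pushed. No other thing lies between it and the basket's end, except perhaps another empty ring.
- ring2_mid (a point): Empty plain wooden ring (loose, 44 mm outside diameter, 26 mm hole, 14 mm thick, about 20 g), lying flat on the board; the point is its centre, half-way up (7 mm above the board's top at the start). It slides when pushed. No other thing lies between it and the basket's end, except perhaps another empty ring.
- ring3_mid (a point): Empty plain wooden ring (loose, 44 mm outside diameter, 26 mm hole, 14 mm thick, about 20 g), lying flat on the board; the point is its centre, half-way up (7 mm above the board's top at the start). It slides when pushed. No other thing lies between it and the basket's end, except perhaps another empty ring.
- jack1_mid (a point): Bystander on the middle of the board: a wooden ring (44 mm diameter, 14 mm thick) with a 30 mm ball sitting on it, one loose piece, 36.5 mm tall, about 50 g; the point is on its axis, half-way up (18 mm above the board's top). To be left where it stands.
- jack2_mid (a point): Bystander on the middle of the board: a wooden ring (44 mm diameter, 14 mm thick) with a 30 mm ball sitting on it, one loose piece, 36.5 mm tall, about 50 g; the point is on its axis, half-way up (18 mm above the board's top). To be left where it stands.
Not all that is in view belongs to the job. What is shaped like the part that bears jack1_mid but purple or white is not meant.

How it is judged (in metres and radians):
At the end, for the whole second after the job is handed in: All three empty rings are inside the basket and stay there (centres within its walls and below its rim, under 45 mm above the table); both seated balls stand upright within 12 mm of where they were (x of ring1_mid in the frame of basket_in between -0.13 and 0.13 m and y of ring1_mid in the frame of basket_in between -0.07 and 0.07 m and height (world z) of each of ring1_mid, ring2_mid, ring3_mid below 0.045 m and x of ring2_mid in the frame of basket_in between -0.13 and 0.13 m and y of ring2_mid in the frame of basket_in between -0.07 and 0.07 m and x of ring3_mid in the frame of basket_in between -0.13 and 0.13 m and y of ring3_mid in the frame of basket_in between -0.07 and 0.07 m and distance of each of jack1_mid, jack2_mid from where it was at the start of the episode below 0.012 m and angle between each of jack1_mid, jack2_mid's own z axis and vertical below 0.3 rad); the robot touches nothing.
It fails at once if an empty ring is picked up (its centre rises more than 20 mm above where it lies on the board) (height (world z) of any of ring1_mid, ring2_mid, ring3_mid above 0.087 m).
It fails at once if a ring with a ball on it is shifted by more than 12 mm or tipped (distance of any of jack1_mid, jack2_mid from where it was at the start of the episode above 0.012 m or angle between any of jack1_mid, jack2_mid's own z axis and vertical above 0.3 rad).
It also fails if it takes over 51 s, if anything falls off the work surface, if the arm or the gripper's body presses on something with over 40 N, if the wrist force passes 120 N, or if a joint passes its speed limit or range.

### The arm

A 7-joint arm with a two-finger parallel gripper is mounted at the origin on the work surface. World frame = base frame: x ahead of the robot, y to its left, z up, the work surface at z = 0. Lengths are in m, angles in degrees, forces in N, time in s.
With the tool pointing down it reaches from about 0.425 to 0.825 m from the base axis. Payload 3.6 kg.
Tool frame: the origin (TCP) lies midway between the tips of the shut fingers; the grasp point (between the pads) lies 19 mm behind it; z points along the fingers, y is the line along which they close (so a half turn about z gives the same grasp; the last joint's range is limited). The gripper opens to 85 mm and grips with 20 to 120 N. Pads are 22 mm wide; open, the fingers measure 114 mm over their backs; the gripper's body (76 mm by 85 mm) begins 54 mm behind the grasp point. The pads swing forward as they close: fully open they stand 13 mm farther back than shut.
Start: joints at [-66.205, 35.231, -0.722, 81.555, 0.464, 63.22, -2.315], TCP at [0.278, 0.588, 0.231] pointing down, gripper open.
Joint ranges: [-178.69, 178.69], [-17.37, 117.87], [-77.05, 75.6], [15.02, 138.74], [-78.02, 258.01], [0.78, 113.62], [-162.83, 162.83]. Speed limits (degrees/s): [159.86, 159.86, 180, 180, 180, 180, 180].

### API

Orientations are given as a 3x3 rotation matrix whose columns are the frame's x, y, z axes.
In Python, from rig import r, viewer, order gives the robot as it stands.
- The arm moves only by the tool send_rows, never from a script. Its argument "series" is a list of rows, each an object with "delta_pos": the shift along the tool's x, y, z in cm, a list of three; "spin": the turn about the tool's z in degrees; "hand": the finger opening in cm, from 0 to 8.54. In form: [{"delta_pos": [dx, dy, dz], "spin": spin, "hand": hand}, ...]. A call has 1 to 5 rows; each row is the pose to reach, as a shift and turn from the pose commanded when the call began, along the tool's axes at that moment; what a row does not reach only later rows make up. A row lasts 1/10 s, in which the tool goes at most 50 mm and 8.59 degrees, less where a joint would pass 70% of its speed; a pose out of reach is approached as far as the arm can. A call with a gripper value outside its range is refused whole. The fingers move at their own pace and stop on an object; the grip force is fixed at half the most. Time passes only in rows, so rows that repeat a pose let the fingers close. It gives the time, the measured TCP pose, the force, the opening and the grip force at its end, in the units of the state.
- r.read_state(): the state, without advancing time (a new reading comes with each control period).
- viewer.snapshot(name): name is "scene" or "top" or "wrist"; returns a dict with "color" (480x640x3 uint8, red, green, blue), "z_map" (480x640 float32, m along the optical axis (not along the pixel's ray), 0 where there is no reading), "fx", "fy", "cx", "cy" (pixels), "world_to_cam" (4x4, takes a point from world to camera coordinates); the wrist camera has in their place "mount" (4x4, takes a point from camera to tool coordinates, whose origin is the TCP and whose axes are the flange's). Camera axes: x right, y up, looking along -z (the intrinsics and any distortion apply to the point x, -y, -z); pixel columns grow to the right and rows downward; lengths in m; the calibration is good to about 2 mm. The wrist camera is an equidistant fisheye: a pixel r from the principal point sees the ray r / f radians off the axis. A picture is of the moment at which its call begins: read the wrist's pose just before it.
- order.job_done(): hands the job in; it is judged then, once.
The state is a dict: "time": time; "qpos": joint angles; "joint_vel": joint speeds; "joint_torque": joint torques, N m; "tool_pos": TCP position; "tool_rot": TCP orientation; "ft_force": force on the tool from outside, world axes, zero at the start; "moment": the same for the moment, N m; "width": opening from 0.0 (shut) to 1.0 (fully open); "grip_force": force on a finger pad.
Only numpy, scipy, OpenCV 4.12 (cv2) and the standard library are available. Lean on these libraries where they do the work, as an engineer would, in place of code of your own. Each camera call takes 0.05 s, during which the arm holds its last target. There are 200 camera calls.

## Working session

There is one attempt and no reset: what is moved stays moved. The work goes in short steps, Python scripts to look and compute and a tool call to move; the robot and the scene stay as the last step left them, time stands still between calls to the robot, and variables do not carry over. Pictures are saved under pics/ and viewed, at most 12 in all, crops included, and the job is handed in when it is done.

Besides the shell and the picture viewer there is one more tool, called as name(argument=value, ...), one argument or row to a line, values as JSON. send_rows: Moves the arm, as the interface text tells. Its arguments: {"type":"object","properties":{"series":{"type":"array"}},"required":["series"]}

```bash
mkdir -p pics
cat > h.py <<'E'
import numpy as np,cv2
from rig import r,viewer,order
def snap(n,f):
    s=viewer.snapshot(n); cv2.imwrite('pics/'+f,s['color'][:,:,::-1]); 
    np.savez('pics/'+f+'.npz',**{k:s[k] for k in s}); return s
def cloud(s):
    v,u=np.mgrid[:480,:640]; z=s['z_map']
    c=np.stack([(u-s['cx'])/s['fx']*z,-(v-s['cy'])/s['fy']*z,-z,np.ones_like(z)],-1)
    w=c@np.linalg.inv(s['world_to_cam']).T
    return w[...,:3]
E
python3 - <<'E'
from h import *
s=snap('top','top.png'); snap('scene','scene.png')
st=r.read_state(); print(st['time'],st['tool_pos'],st['tool_rot'],st['ft_force'],st['width'],s['fx'],s['world_to_cam'])
E
```

```text
0.1 [0.2776141  0.58697504 0.2302651 ] [[-9.04034474e-01  4.27458518e-01 -9.40291115e-04]
 [ 4.27459550e-01  9.04032022e-01 -2.10644648e-03]
 [-5.03652135e-05 -2.30623665e-03 -9.99997339e-01]] [-0.40298197 -0.01455085  0.03955313] 1.0023461094927186 455.5591504656425 [[-0.02090329 -0.99951281  0.02317762  0.00622057]
 [ 0.98185643 -0.0161528   0.18893661 -0.57944969]
 [-0.18847018  0.02670649  0.98171572 -0.88868478]
 [ 0.          0.          0.          1.        ]]
```

View pics/top.png

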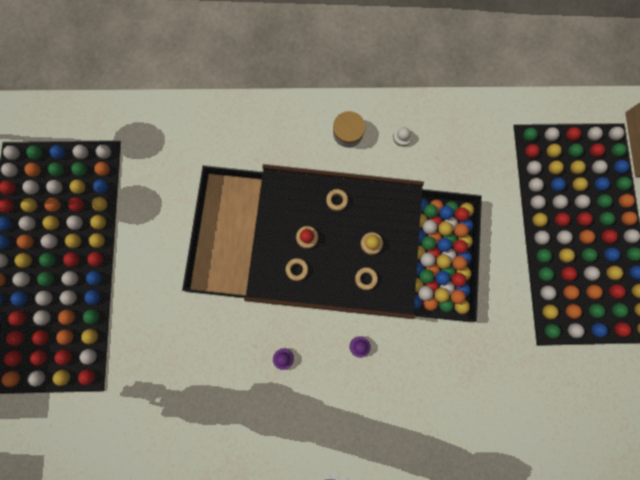

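View pics/scene.png

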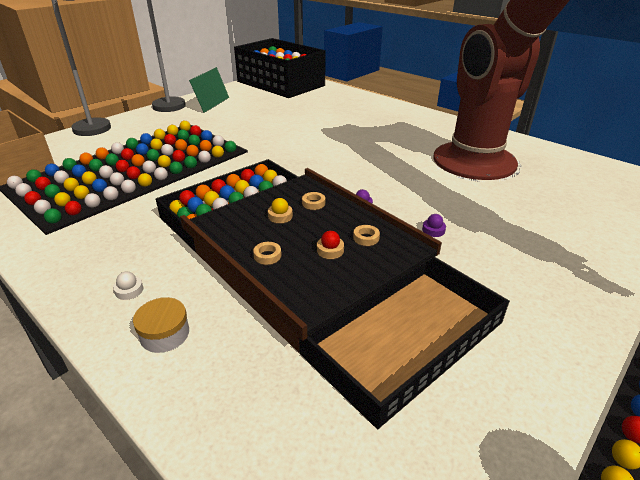

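The top view shows three empty rings at (337,200), (297,270) and (366,279). The seated balls to leave alone are red at (307,237) and yellow at (371,243). The empty basket is on the left, towards world +y. Look-alikes I'm ignoring are purple at (284,358) and (360,347), and white at (402,135).

Run:
```python
from h import *
s=dict(np.load('pics/top.png.npz')); W=cloud(s)
C=np.linalg.inv(s['world_to_cam'])
def hit(u,v,z):
    d=C[:3,:3]@np.array([(u-s['cx'])/s['fx'],-(v-s['cy'])/s['fy'],-1]);o=C[:3,3]
    return o+d*(z-o[2])/d[2]
# board yaw from the two top rim corners
img=s['color'].astype(int); hi=(W[...,2]>.067)&(W[...,2]<.12)
wood=(img[...,0]>img[...,2]+25)&(img[...,0]>90)
P={}
for n,(u,v) in dict(r1=(337,200),r2=(297,270),r3=(366,279),jr=(307,237),jy=(371,243)).items():
    m=np.zeros((480,640),np.uint8); cv2.circle(m,(u,v),16,1,-1)
    m=(m>0)&wood; vv,uu=np.where(m)
    c,rad=cv2.minEnclosingCircle(np.stack([uu,vv],1).astype(np.float32))
    P[n]=hit(*c,.074 if n[0]=='r' else .067)[:2]; print(n,c,rad,P[n].round(4), np.median(W[m][:,2]).round(3))
b=(abs(W[...,2]-.06)<.006); 
n,l,st,ce=cv2.connectedComponentsWithStats(b.astype(np.uint8)); k=l[255,335]; 
pts=W[l==k][:,:2].astype(np.float32)*1000; print(len(pts),cv2.minAreaRect(pts))
for e in [(263,167),(422,183),(413,317),(246,300)]: print(e,hit(*e,.072).round(3))
cv2.imwrite('pics/crop.png',cv2.resize(s['color'][150:330,170:490,::-1],None,fx=2.4,fy=2.4,interpolation=2))
```

```text
r1 (336.43670654296875, 199.25527954101562) 10.801454544067383 [ 0.6563 -0.0285] 0.074
r2 (296.18353271484375, 268.9303894042969) 11.234679222106934 [0.5132 0.0558] 0.074
r3 (365.7970886230469, 278.1159362792969) 11.237829208374023 [ 0.4922 -0.0831] 0.074
jr (306.4761962890625, 236.54762268066406) 11.030484199523926 [0.5802 0.0345] 0.076
jy (371.1567077636719, 242.6343231201172) 11.05533218383789 [ 0.5654 -0.0976] 0.077
19430 ((574.7643432617188, -26.264785766601562), (341.1163635253906, 271.29119873046875), 82.74148559570312)
(263, 167) [0.729 0.123 0.072]
(422, 183) [ 0.689 -0.209  0.072]
(413, 317) [ 0.414 -0.174  0.072]
(246, 300) [0.454 0.155 0.072]
```

View pics/crop.png

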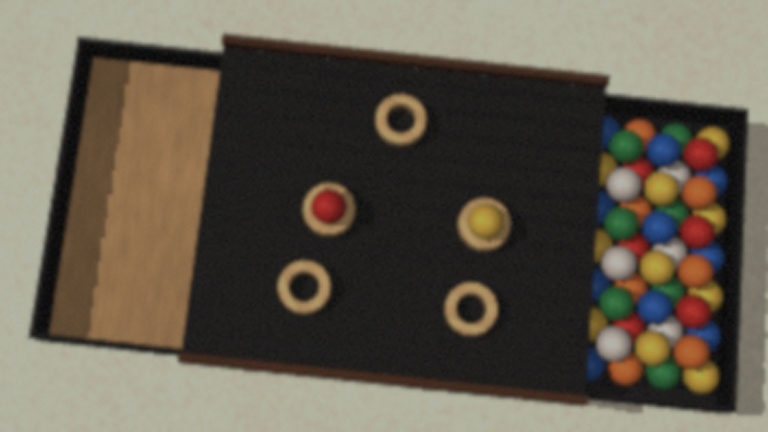

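Board centre is about (0.575, -0.026) with yaw -7.3°, so the sweep runs along board +y. I'll set the tool so its x lies along the sweep and the two fingertips cradle each ring. r2 goes first, then r3 and r1.

send_rows(
  series=[
    {"delta_pos": [-3.5,-3.3,0],"spin": 8,"hand": 3},
    {"delta_pos": [-7,-6.6,0],"spin": 16,"hand": 3},
    {"delta_pos": [-10.5,-9.9,0],"spin": 24,"hand": 3},
    {"delta_pos": [-14,-13.2,0],"spin": 32,"hand": 3},
    {"delta_pos": [-17.5,-16.5,0],"spin": 40,"hand": 3},
  ],
)

```text
time: 0.6
tool_pos: [0.3658, 0.3615, 0.231]
tool_rot: [[-0.413, 0.911, -0.0], [0.911, 0.413, -0.0], [-0.0, -0.001, -1.0]]
ft_force: [0.0, -0.1, -0.5]
width: 0.353
grip_force: 0.0
```

send_rows(
  series=[
    {"delta_pos": [-4,-0.2,0],"spin": 8,"hand": 3},
    {"delta_pos": [-8,-0.4,0],"spin": 16,"hand": 3},
    {"delta_pos": [-12,-0.7,0],"spin": 24,"hand": 3},
    {"delta_pos": [-16.5,-1,0],"spin": 31.7,"hand": 3},
    {"delta_pos": [-21,-1.2,0],"spin": 31.7,"hand": 3},
  ],
)

```text
time: 1.1
tool_pos: [0.4423, 0.1664, 0.2311]
tool_rot: [[0.123, 0.992, -0.001], [0.992, -0.123, -0.0], [-0.0, -0.001, -1.0]]
ft_force: [0.1, -1.3, 0.3]
width: 0.347
grip_force: 0.0
```

send_rows(
  series=[
    {"delta_pos": [-4,2.1,1],"spin": 0,"hand": 3},
    {"delta_pos": [-8,4.2,2],"spin": 0,"hand": 3},
    {"delta_pos": [-12,6.3,4],"spin": 0,"hand": 3},
    {"delta_pos": [-16,8.4,6],"spin": 0,"hand": 3},
    {"delta_pos": [-16,8.4,8],"spin": 0,"hand": 3},
  ],
)

```text
time: 1.6
tool_pos: [0.5081, -0.01, 0.151]
tool_rot: [[0.134, 0.991, 0.003], [0.991, -0.134, -0.006], [-0.005, 0.004, -1.0]]
ft_force: [0.0, 0.2, 0.3]
width: 0.351
grip_force: 0.0
```

Run:
```python
from h import *
s=snap('wrist','w1.png'); s2=snap('top','t2.png'); st=r.read_state(); print(st['tool_pos'],st['width'],s['mount'],s['fx'],s['cx'],s['cy'])
a=np.hstack([cv2.resize(x['color'][:,:,::-1],(400,300)) for x in (s,s2)]); cv2.imwrite('pics/a1.png',a)
```

```text
[ 0.50405783 -0.00270663  0.14879023] 0.35315546511298107 [[ 1.31152701e-03  9.47453443e-01  3.19891003e-01  8.17843189e-02]
 [ 9.99999066e-01 -1.36548909e-03 -5.56078382e-05 -5.81678893e-04]
 [ 3.84121837e-04  3.19890777e-01 -9.47454349e-01 -1.42863767e-01]
 [ 0.00000000e+00  0.00000000e+00  0.00000000e+00  1.00000000e+00]] 371.64829954431775 317.3243905601284 247.5597782729172
```

View pics/a1.png

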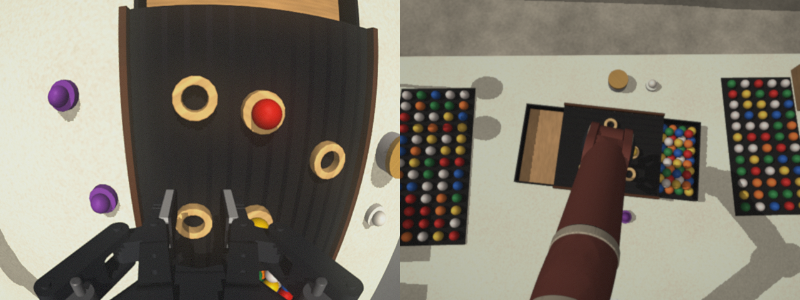

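The wrist view shows r2 at (194,98), straight ahead of the fingers, and the area where they come down is clear. Descending in two steps, then sweeping.

send_rows(
  series=[
    {"delta_pos": [0,0.1,2.5],"spin": 0,"hand": 3},
    {"delta_pos": [0,0.1,5],"spin": 0,"hand": 3},
    {"delta_pos": [0,0.1,7],"spin": 0,"hand": 3},
    {"delta_pos": [0,0.1,8.5],"spin": 0,"hand": 3},
    {"delta_pos": [0,0.1,8.6],"spin": 0,"hand": 3},
  ],
)

```text
time: 2.2
tool_pos: [0.506, 0.0006, 0.0644]
tool_rot: [[0.119, 0.993, -0.004], [0.993, -0.119, 0.001], [0.001, -0.004, -1.0]]
ft_force: [0.5, -0.1, 1.4]
width: 0.352
grip_force: 0.0
```

send_rows(
  series=[
    {"delta_pos": [1,0,0.2],"spin": 0,"hand": 3},
    {"delta_pos": [2.5,0,0.2],"spin": 0,"hand": 3},
    {"delta_pos": [4,0,0.2],"spin": 0,"hand": 3},
    {"delta_pos": [5.5,0,0.2],"spin": 0,"hand": 3},
    {"delta_pos": [7,0,0.2],"spin": 0,"hand": 3},
  ],
)

```text
time: 2.7
tool_pos: [0.5165, 0.0705, 0.0647]
tool_rot: [[0.12, 0.993, 0.002], [0.993, -0.12, 0.001], [0.002, 0.002, -1.0]]
ft_force: [0.2, 0.4, 1.0]
width: 0.354
grip_force: 0.0
```

Run:
```python
from h import *
s=snap('wrist','w2.png'); st=r.read_state(); print(st['tool_pos'],st['ft_force'])
cv2.imwrite('pics/a2.png',cv2.resize(s['color'][:,:,::-1],(400,300)))
```

```text
[0.51678933 0.07433281 0.06450674] [0.53636118 2.11216178 0.3139133 ]
```

View pics/a2.png

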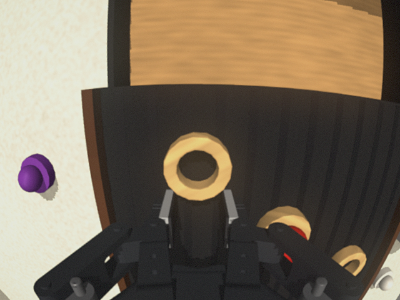

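r2 is cradled between the fingertips at (197,165) and nothing else is near the path. Continuing off the end.

send_rows(
  series=[
    {"delta_pos": [1.5,0,0],"spin": 0,"hand": 3},
    {"delta_pos": [3,0,0],"spin": 0,"hand": 3},
    {"delta_pos": [4.5,0,0],"spin": 0,"hand": 3},
    {"delta_pos": [6,0,0],"spin": 0,"hand": 3},
    {"delta_pos": [7.5,0,0],"spin": 0,"hand": 3},
  ],
)

```text
time: 3.25
tool_pos: [0.525, 0.1441, 0.0633]
tool_rot: [[0.122, 0.993, -0.0], [0.993, -0.122, 0.0], [0.0, -0.0, -1.0]]
ft_force: [-0.2, -0.6, -0.0]
width: 0.347
grip_force: 0.0
```

send_rows(
  series=[
    {"delta_pos": [1.2,0,0],"spin": 0,"hand": 3},
    {"delta_pos": [2.4,0,0],"spin": 0,"hand": 3},
    {"delta_pos": [2.4,0,0],"spin": 0,"hand": 3},
    {"delta_pos": [2.4,0,0],"spin": 0,"hand": 3},
    {"delta_pos": [2.4,0,0],"spin": 0,"hand": 3},
  ],
)

```text
time: 3.75
tool_pos: [0.5278, 0.1651, 0.0633]
tool_rot: [[0.124, 0.992, -0.0], [0.992, -0.124, -0.001], [-0.001, -0.0, -1.0]]
ft_force: [-0.4, 0.4, -0.1]
width: 0.353
grip_force: 0.0
```

Run:
```python
from h import *
s=snap('wrist','w3.png'); st=r.read_state(); print(st['tool_pos'],st['ft_force'])
cv2.imwrite('pics/a3.png',cv2.resize(s['color'][:,:,::-1],(400,300)))
```

```text
[0.52782634 0.16511085 0.06334346] [-0.02159345  0.04646074  0.08459992]
```

View pics/a3.png

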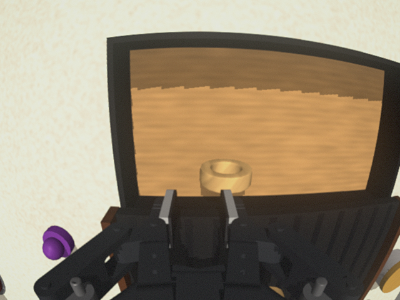

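r2 has dropped into the basket, at (226,177). Next I lift and go back behind r3, passing over it.

send_rows(
  series=[
    {"delta_pos": [0,0,-3],"spin": 0,"hand": 3},
    {"delta_pos": [-2,0,-6],"spin": 0,"hand": 3},
    {"delta_pos": [-6,-0.1,-6],"spin": 0,"hand": 3},
    {"delta_pos": [-10.5,-0.2,-6],"spin": 0,"hand": 3},
    {"delta_pos": [-15,-0.3,-6],"spin": 0,"hand": 3},
  ],
)

```text
time: 4.3
tool_pos: [0.5062, 0.0157, 0.1238]
tool_rot: [[0.122, 0.992, 0.001], [0.992, -0.122, -0.0], [-0.0, 0.001, -1.0]]
ft_force: [0.6, -0.3, 0.1]
width: 0.35
grip_force: 0.0
```

send_rows(
  series=[
    {"delta_pos": [-4,0,0],"spin": 0,"hand": 3},
    {"delta_pos": [-8,0,0],"spin": 0,"hand": 3},
    {"delta_pos": [-12,0,0],"spin": 0,"hand": 3},
    {"delta_pos": [-15,0,0],"spin": 0,"hand": 3},
    {"delta_pos": [-15.2,0,0],"spin": 0,"hand": 3},
  ],
)

```text
time: 4.8
tool_pos: [0.4864, -0.1398, 0.1239]
tool_rot: [[0.133, 0.991, 0.0], [0.991, -0.133, -0.004], [-0.004, 0.001, -1.0]]
ft_force: [0.3, -0.1, -0.7]
width: 0.349
grip_force: 0.0
```

Run:
```python
from h import *
s=snap('wrist','w4.png'); s2=snap('scene','s4.png'); st=r.read_state(); p=st['tool_pos']; print(p)
d=p[:2]-[.5748,-.0263]; print('board x',d@[.992,-.1264],'y',d@[.1264,.992])
cv2.imwrite('pics/a4.png',np.hstack([cv2.resize(x['color'][:,:,::-1],(400,300)) for x in (s,s2)]))
```

```text
[ 0.48736103 -0.13436137  0.12340637]
board x -0.07308050153529622 y -0.11824916428776003
```

View pics/a4.png

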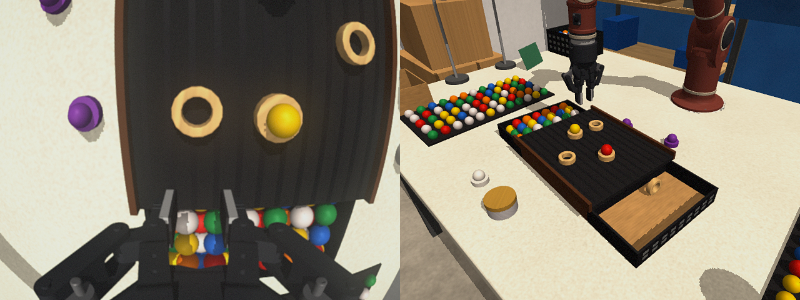

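r3 is straight ahead at (197,112), and r2 sits inside the basket at (652,185). Descending and sweeping r3.

send_rows(
  series=[
    {"delta_pos": [0,-0.1,2],"spin": 0,"hand": 3},
    {"delta_pos": [0,-0.1,4],"spin": 0,"hand": 3},
    {"delta_pos": [0,-0.1,5.5],"spin": 0,"hand": 3},
    {"delta_pos": [0,-0.1,6],"spin": 0,"hand": 3},
    {"delta_pos": [0.5,-0.1,6],"spin": 0,"hand": 3},
  ],
)

```text
time: 5.4
tool_pos: [0.4873, -0.1273, 0.0628]
tool_rot: [[0.122, 0.993, -0.001], [0.993, -0.122, 0.0], [0.0, -0.002, -1.0]]
ft_force: [-0.7, -0.1, -0.4]
width: 0.353
grip_force: 0.0
```

send_rows(
  series=[
    {"delta_pos": [1.5,0,0],"spin": 0,"hand": 3},
    {"delta_pos": [3,0,0],"spin": 0,"hand": 3},
    {"delta_pos": [4.5,0,0],"spin": 0,"hand": 3},
    {"delta_pos": [6,0,0],"spin": 0,"hand": 3},
    {"delta_pos": [7.5,0,0],"spin": 0,"hand": 3},
  ],
)

```text
time: 5.9
tool_pos: [0.4975, -0.0518, 0.0643]
tool_rot: [[0.121, 0.993, 0.002], [0.993, -0.121, 0.0], [0.001, 0.002, -1.0]]
ft_force: [0.8, -0.3, -1.2]
width: 0.349
grip_force: 0.0
```

send_rows(
  series=[
    {"delta_pos": [1.5,0,0],"spin": 0,"hand": 3},
    {"delta_pos": [3,0,0],"spin": 0,"hand": 3},
    {"delta_pos": [4.5,0,0],"spin": 0,"hand": 3},
    {"delta_pos": [6,0,0],"spin": 0,"hand": 3},
    {"delta_pos": [7.5,0,0],"spin": 0,"hand": 3},
  ],
)

```text
time: 6.4
tool_pos: [0.5065, 0.0228, 0.0643]
tool_rot: [[0.121, 0.993, 0.002], [0.993, -0.121, 0.001], [0.001, 0.002, -1.0]]
ft_force: [0.2, -0.4, -0.3]
width: 0.355
grip_force: 0.0
```

Run:
```python
from h import *
s=snap('wrist','w5.png'); s2=snap('scene','s5.png'); st=r.read_state(); p=st['tool_pos']; print(p)
d=p[:2]-[.5748,-.0263]; print('board x',d@[.992,-.1264],'y',d@[.1264,.992])
cv2.imwrite('pics/a5.png',np.hstack([cv2.resize(x,(400,300)) for x in (s['color'][:,:,::-1],s2['color'][180:450,260:620,::-1])]))
```

```text
[0.50656851 0.02479727 0.06401994]
board x -0.07414433555175642 y 0.04206402921902914
```

View pics/a5.png

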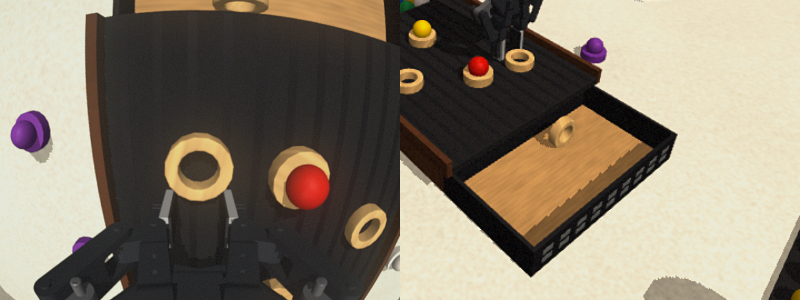

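r3 is cradled at (198,168). r2 is standing on edge in the basket, a little to the right of r3's line, so I'll steer r3 about 2 cm to the left as I push.

send_rows(
  series=[
    {"delta_pos": [1.5,-0.3,0],"spin": 0,"hand": 3},
    {"delta_pos": [3,-0.7,0],"spin": 0,"hand": 3},
    {"delta_pos": [4.5,-1.1,0],"spin": 0,"hand": 3},
    {"delta_pos": [6,-1.5,0],"spin": 0,"hand": 3},
    {"delta_pos": [7.5,-1.9,0],"spin": 0,"hand": 3},
  ],
)

```text
time: 7.0
tool_pos: [0.4965, 0.0976, 0.064]
tool_rot: [[0.123, 0.992, 0.001], [0.992, -0.123, -0.0], [-0.0, 0.001, -1.0]]
ft_force: [0.5, 0.2, 0.2]
width: 0.349
grip_force: 0.2
```

send_rows(
  series=[
    {"delta_pos": [1.5,0,0],"spin": 0,"hand": 3},
    {"delta_pos": [3,0,0],"spin": 0,"hand": 3},
    {"delta_pos": [4.5,0,0],"spin": 0,"hand": 3},
    {"delta_pos": [6,0,0],"spin": 0,"hand": 3},
    {"delta_pos": [7,0,0],"spin": 0,"hand": 3},
  ],
)

```text
time: 7.5
tool_pos: [0.5049, 0.1691, 0.0633]
tool_rot: [[0.121, 0.993, 0.0], [0.993, -0.121, 0.001], [0.001, 0.0, -1.0]]
ft_force: [0.3, 0.5, 0.4]
width: 0.351
grip_force: 0.0
```

send_rows(
  series=[
    {"delta_pos": [0.5,0,0],"spin": 0,"hand": 3},
    {"delta_pos": [0.5,0,0],"spin": 0,"hand": 3},
    {"delta_pos": [0.5,0,0],"spin": 0,"hand": 3},
  ],
)

```text
time: 7.8
tool_pos: [0.5053, 0.1713, 0.0633]
tool_rot: [[0.123, 0.992, -0.0], [0.992, -0.123, -0.001], [-0.001, -0.0, -1.0]]
ft_force: [-0.5, -0.3, -0.3]
width: 0.348
grip_force: 0.0
```

Run:
```python
from h import *
s=snap('wrist','w6.png'); s2=snap('scene','s6.png'); st=r.read_state(); p=st['tool_pos']; print(p)
d=p[:2]-[.5748,-.0263]; print('board x',d@[.992,-.1264],'y',d@[.1264,.992])
cv2.imwrite('pics/a6.png',np.hstack([cv2.resize(x,(400,300)) for x in (s['color'][:,:,::-1],s2['color'][180:450,260:620,::-1])]))
```

```text
[0.50535074 0.17102734 0.06333001]
board x -0.09383584592160212 y 0.18697033043755817
```

View pics/a6.png

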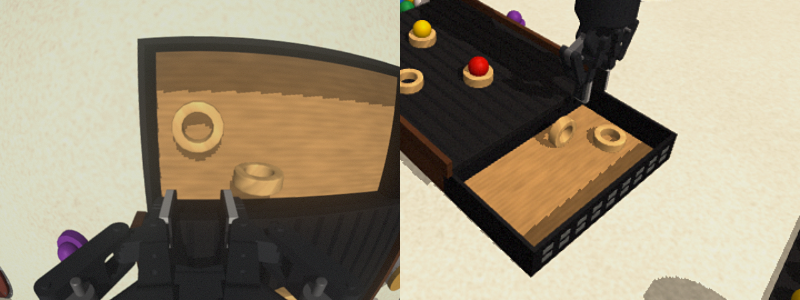

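r3 landed flat in the basket at (197,127). Now I go high over the seated balls to the spot behind r1.

send_rows(
  series=[
    {"delta_pos": [0,0,-4],"spin": 0,"hand": 3},
    {"delta_pos": [0,0,-8],"spin": 0,"hand": 3},
    {"delta_pos": [0,3,-10],"spin": 0,"hand": 3},
    {"delta_pos": [0,7,-10],"spin": 0,"hand": 3},
    {"delta_pos": [-2,11,-10],"spin": 0,"hand": 3},
  ],
)

```text
time: 8.4
tool_pos: [0.6134, 0.1425, 0.1644]
tool_rot: [[0.116, 0.993, 0.002], [0.993, -0.116, 0.004], [0.004, 0.001, -1.0]]
ft_force: [0.3, 1.4, 0.1]
width: 0.353
grip_force: 0.0
```

send_rows(
  series=[
    {"delta_pos": [-4,1.3,0],"spin": 0,"hand": 3},
    {"delta_pos": [-8,2.6,0],"spin": 0,"hand": 3},
    {"delta_pos": [-12,3.9,0],"spin": 0,"hand": 3},
    {"delta_pos": [-16,5.2,0],"spin": 0,"hand": 3},
    {"delta_pos": [-20,6.5,0],"spin": 0,"hand": 3},
  ],
)

```text
time: 8.9
tool_pos: [0.6518, -0.0702, 0.1632]
tool_rot: [[0.124, 0.992, -0.001], [0.992, -0.124, -0.0], [-0.0, -0.001, -1.0]]
ft_force: [0.0, 0.1, -0.1]
width: 0.351
grip_force: 0.0
```

send_rows(
  series=[
    {"delta_pos": [-0.9,0,0],"spin": 0,"hand": 3},
    {"delta_pos": [-0.9,0,0],"spin": 0,"hand": 3},
  ],
)

```text
time: 9.1
tool_pos: [0.6501, -0.0808, 0.1632]
tool_rot: [[0.129, 0.992, -0.001], [0.992, -0.129, -0.002], [-0.002, -0.001, -1.0]]
ft_force: [0.4, 0.4, 0.1]
width: 0.351
grip_force: 0.0
```

Run:
```python
from h import *
s=snap('wrist','w7.png'); s2=snap('scene','s7.png'); st=r.read_state(); p=st['tool_pos']; print(p)
d=p[:2]-[.5748,-.0263]; print('board x',d@[.992,-.1264],'y',d@[.1264,.992])
cv2.imwrite('pics/a7.png',np.hstack([cv2.resize(x,(400,300)) for x in (s['color'][:,:,::-1],s2['color'][180:450,260:620,::-1])]))
```

```text
[ 0.65077784 -0.07502654  0.16294657]
board x 0.08152905068104202 y -0.03873313069766737
```

View pics/a7.png

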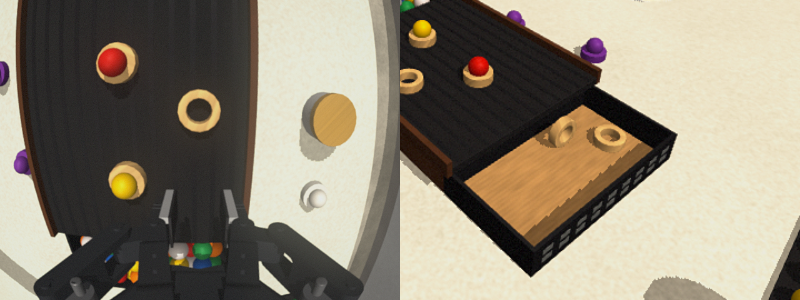

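r1 is directly ahead at (199,110) and the jacks haven't moved. Descending and sweeping.

send_rows(
  series=[
    {"delta_pos": [-0.5,0,3],"spin": 0,"hand": 3},
    {"delta_pos": [-0.5,0,6],"spin": 0,"hand": 3},
    {"delta_pos": [-0.5,0,8.5],"spin": 0,"hand": 3},
    {"delta_pos": [-0.5,0,10],"spin": 0,"hand": 3},
    {"delta_pos": [0,0,10],"spin": 0,"hand": 3},
  ],
)

```text
time: 9.7
tool_pos: [0.6507, -0.075, 0.062]
tool_rot: [[0.121, 0.993, -0.002], [0.993, -0.121, 0.001], [0.0, -0.002, -1.0]]
ft_force: [-0.0, 0.3, 0.4]
width: 0.35
grip_force: 0.0
```

send_rows(
  series=[
    {"delta_pos": [1.5,0,0],"spin": 0,"hand": 3},
    {"delta_pos": [3,0,0],"spin": 0,"hand": 3},
    {"delta_pos": [4.5,0,0],"spin": 0,"hand": 3},
    {"delta_pos": [6,0,0],"spin": 0,"hand": 3},
    {"delta_pos": [7.5,0,0],"spin": 0,"hand": 3},
  ],
)

```text
time: 10.2
tool_pos: [0.6606, -0.0001, 0.0637]
tool_rot: [[0.121, 0.993, 0.001], [0.993, -0.121, 0.0], [0.0, 0.001, -1.0]]
ft_force: [-0.2, -1.7, 0.8]
width: 0.354
grip_force: 0.2
```

send_rows(
  series=[
    {"delta_pos": [1.5,0,0],"spin": 0,"hand": 3},
    {"delta_pos": [3,0,0],"spin": 0,"hand": 3},
    {"delta_pos": [4.5,0,0],"spin": 0,"hand": 3},
    {"delta_pos": [6,0,0],"spin": 0,"hand": 3},
    {"delta_pos": [7.5,0,0],"spin": 0,"hand": 3},
  ],
)

```text
time: 10.7
tool_pos: [0.6695, 0.0735, 0.0633]
tool_rot: [[0.122, 0.993, -0.0], [0.993, -0.122, -0.0], [-0.0, -0.0, -1.0]]
ft_force: [-0.4, -0.1, 0.8]
width: 0.353
grip_force: 0.3
```

send_rows(
  series=[
    {"delta_pos": [1.5,0,0],"spin": 0,"hand": 3},
    {"delta_pos": [3,0,0],"spin": 0,"hand": 3},
    {"delta_pos": [4.5,0,0],"spin": 0,"hand": 3},
    {"delta_pos": [6,0,0],"spin": 0,"hand": 3},
    {"delta_pos": [7.3,0,0],"spin": 0,"hand": 3},
  ],
)

```text
time: 11.2
tool_pos: [0.6783, 0.1467, 0.0631]
tool_rot: [[0.121, 0.993, -0.0], [0.993, -0.121, 0.001], [0.001, -0.0, -1.0]]
ft_force: [-0.7, 0.2, 0.2]
width: 0.352
grip_force: 0.0
```

send_rows(
  series=[
    {"delta_pos": [0.5,0,0],"spin": 0,"hand": 3},
    {"delta_pos": [0.5,0,0],"spin": 0,"hand": 3},
    {"delta_pos": [0.5,0,-4],"spin": 0,"hand": 3},
    {"delta_pos": [0.5,0,-8],"spin": 0,"hand": 3},
    {"delta_pos": [0.5,0,-10],"spin": 0,"hand": 3},
  ],
)

```text
time: 11.7
tool_pos: [0.6809, 0.1478, 0.1675]
tool_rot: [[0.124, 0.992, 0.006], [0.992, -0.124, -0.001], [0.0, 0.006, -1.0]]
ft_force: [0.0, -0.1, 0.2]
width: 0.351
grip_force: 0.0
```

Run:
```python
from h import *
s=snap('wrist','w8.png'); s2=snap('scene','s8.png'); st=r.read_state(); p=st['tool_pos']; print(p)
d=p[:2]-[.5748,-.0263]; print('board x',d@[.992,-.1264],'y',d@[.1264,.992])
cv2.imwrite('pics/a8.png',np.hstack([cv2.resize(x,(400,300)) for x in (s['color'][:,:,::-1],s2['color'][180:450,260:620,::-1])]))
```

```text
[0.68157086 0.14796137 0.16796271]
board x 0.08389005415902824 y 0.18636311849877962
```

View pics/a8.png

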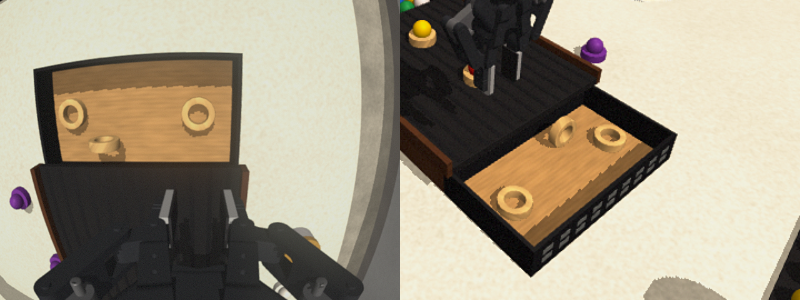

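All three rings are in the basket. Before handing in I'll check r2's height and position numerically, and how far the jacks have moved.

Run:
```python
from h import *
s=dict(np.load('pics/s8.png.npz')); W=cloud(s)
u,v=260+int((562-400)*.9),180+int(131*.9)
m=W[v-20:v+20,u-20:u+20].reshape(-1,3); d=m[:,:2]-[.5748,-.0263]
x=d@[.992,-.1264]; y=d@[.1264,.992]; k=(m[:,2]>.012)&(m[:,2]<.055)&(y>.165)
print('x',x[k].min(),x[k].max(),'y',y[k].min(),y[k].max(),'z',np.percentile(m[k,2],[2,50,98]))
a=dict(np.load('pics/scene.png.npz'))['color'].astype(int); b=dict(np.load('pics/s7.png.npz'))['color'].astype(int)
for n,(c,q) in dict(red=(330,244),yel=(280,208)).items():
    print(n,abs(a-b)[q-18:q+18,c-16:c+16].mean())
```

```text
x -0.060847748070892264 -0.014276617941915825 y 0.1672465275876318 0.19696606833381078 z [0.01338458 0.03610788 0.05344492]
red 5.822916666666667
yel 5.495081018518518
```

```bash
python3 -c "
from h import *
print(order.job_done())"
```

```text
the job is handed in; nothing more can be done
None
```

I swept all three empty rings off the board into the basket and handed the job in at about 12 s. My last check showed every ring inside the basket, one of them standing tilted on its edge. The two seated balls showed no visible movement before the last sweep, which passed well clear of them. The hand-in returned no verdict.

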